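# Pack out and wedge up a leg blank in the gluing jig

## Robot

A 6-joint arm with a two-finger parallel gripper is mounted at the origin on the work surface. World frame = base frame: x ahead of the robot, y to its left, z up, the work surface at z = 0. Lengths are in mm, angles in rad, forces in N, time in s.
With the tool pointing down it reaches from about 275 to 750 mm from the base axis. Payload 10.2 kg.
Tool frame: the origin (TCP) lies at the very end of the fingers, on their centre line; the grasp point (between the pads) lies 19 mm behind it; z points along the fingers, y is the direction in which the jaws open and shut (so a half turn about z gives the same grasp; the last joint's range is limited). The gripper opens to 85 mm and grips with 20 to 120 N. Pads are 22 mm wide; open, the fingers measure 114 mm over their backs; the gripper's body (76 mm by 85 mm) begins 54 mm behind the grasp point. The pads swing forward as they close: fully open they stand 13 mm farther back than shut.
Start: joints at [0.986, 0.313, 1.498, -0, 1.331, -0.223], TCP at [185.841, 491.014, 231.294] pointing down, gripper open.
Joint ranges: [-2.94, 2.94], [-0.97, 2.17], [0.19, 2.56], [-1.23, 4.37], [0.02, 3.11], [-2.88, 2.88]. Speed limits (rad/s): [2.39, 2.39, 3.01, 3.14, 3.14, 3.14].

## Interface

Orientations are given as [roll, pitch, yaw] about the fixed x, y, z axes, in that order (R = Rz(yaw) Ry(pitch) Rx(roll)).
In Python, from station import manip gives the robot as it stands.
- The arm moves only by the shell command python3 -m inch 'ROWS'. ROWS is JSON, one flat list of numbers, 5 for each row, row after row: the shift along the tool's x, y, z in cm, then the turn about the tool's z in degrees, then the opening in per cent of the stroke, from 0 (shut) to 100 (fully open). A call has 1 to 12 rows; each row shifts and turns the pose as measured when the row begins, along the tool's axes as they then stand; what a row does not reach is not made up. A row lasts 1/12 s, in which the tool goes at most 41.7 mm and 7.16 degrees, less where a joint would pass 70% of its speed; a pose out of reach is approached as far as the arm can. A call is refused whole if a number of a shift passes 4.17 or a number of a turn 7.16, either way. A call with a gripper value outside its range is refused whole. The fingers move at their own pace and stop on an object; the grip force is fixed at half the most. Time passes only in rows, so rows that do not move let the fingers close. It gives the time, the measured TCP pose, the force and the opening at its end, in the units of the state.
- manip.read_state(): the state, without advancing time (a new reading comes with each control period).
- manip.get_image(name): name is "side" or "top"; returns a dict with "frame" (400x640x3 uint8, red, green, blue), "fovy" (degrees; the focal length in pixels is half the picture's height over the tangent of half this angle, whatever the lens; pixels are square), "cx", "cy" (the principal point, pixels), "pose" (4x4, takes a point from camera to world coordinates). Camera axes: x right, y down, z forward; pixel columns grow to the right and rows downward; lengths in mm; the calibration is good to about 2 mm. A picture is of the moment at which its call begins. There is no depth.
- manip.finish_job(): hands the job in, once; it reports no verdict.
The state is a dict: "clock": time; "q": joint angles; "dq": joint speeds; "joint_torque": joint torques, N m; "tcp_pos": TCP position; "ee_rot": TCP orientation; "force": force on the tool from outside, world axes, zero at the start; "wrist_torque": the same for the moment, N m; "gripper_width": opening from 0.0 (shut) to 1.0 (fully open).
Only numpy, scipy, OpenCV 4.12 (cv2) and the standard library are available. Lean on these libraries where they do the work, as an engineer would, in place of code of your own. Each camera call takes 0.05 s, during which the arm holds its last target.

## Task

Dry-clamp the two boards in the gluing jig: at the middle of their length, fill the gap between the near board and the sloping cleat with packers from the rack, standing on the jig's base side by side, until no more will go down and only the wedge is needed to close it. Then push the wedge, thin end down, in between the last packer and the cleat until you feel the whole row go tight against the fence, and finish still gripping the wedge and pressing it down and against the packers so that the row stays tight. Leave no packer stuck part-way in the gap, and leave the other things on the bench where they are.

Things in the scene. Friction and masses are not known exactly. Their poses are not given: they have to be found in the camera images.
- jig: Gluing jig: plywood baseboard 220 (x) x 240 (y) x 18 mm fixed to the bench, on either side of it, turned up to 0.2 rad. Origin under its centre on the bench top; upper face at z = +18. From its +y edge to -y: fence, two boards, open gap, sloping cleat.
- fence: Fixed plywood fence of the jig, 210 (x) x 24 (y) x 63 mm high, standing on the baseboard. Origin at the centre of its underside, axes as the jig's; its face towards the boards is at y = -12.
- cleat: Plywood cleat 180 mm long (x), 63 high, bolted to the baseboard. Its +y face, towards the boards, slopes 1:2.5 away from them: the gap is 25 mm wider at the top than at the foot. Origin: middle of the foot line of that face, on the baseboard. Axes as the jig's. The gap at the foot, from here to the near board, is 23 to 46 mm.
- cleat_knob (a point): Top of one of two black hand knobs behind the cleat, 75 mm behind its foot line at x = +-75 mm, 34 mm above the baseboard: an obstacle lower than the cleat.
- board_far: Pine board, 200 (x) x 38 (y) x 63 mm high, 240 g, standing loose on edge against the fence. Origin at the centre of its underside.
- board_near: The same pine board, standing loose next to board_far; its face at y = -19 is one side of the gap. Origin at the centre of its underside.
- rack: Fixed wooden rack 75 (x) x 240 (y) mm, floor 12 mm thick, on the bench. Origin under its centre. Three packers stand in bays between 28 mm high blocks at y = -95, -48, -1 mm; the wedge stands tip down between rests 46 to 48 mm high at y = +93. The blocks are 46 mm long in x: the packers and wedge stick out 2 mm at both ends.
- packer1: Plywood packer, one of three alike: 50 (x) x 15 (y) x 95 mm high (z), 48 g, standing upright. Origin at the centre of its underside. Best taken by its two 15 mm wide ends (closing along its x) near the top, which leaves its faces free and keeps fingertips above the 63 mm high boards.
- packer2: Plywood packer, one of three alike: 50 (x) x 15 (y) x 95 mm high (z), 48 g, standing upright. Origin at the centre of its underside. Best taken by its two 15 mm wide ends (closing along its x) near the top, which leaves its faces free and keeps fingertips above the 63 mm high boards.
- packer3: Plywood packer, one of three alike: 50 (x) x 15 (y) x 95 mm high (z), 48 g, standing upright. Origin at the centre of its underside. Best taken by its two 15 mm wide ends (closing along its x) near the top, which leaves its faces free and keeps fingertips above the 63 mm high boards.
- wedge: Hardwood wedge, 110 g, 50 mm long (x), 100 high, thin end down. Origin: centre of its 20 mm thick tip. +y face upright (y = +10), for the packers; -y face slopes 1:2.5 like the cleat, from y = -10 at the tip. Per mm that the gap left at the foot is under 20 mm the tip stops 2.5 mm higher; with over 20 mm left it hits the base untightened.
- wedge_head (a point): Centre of the wedge's plain head, 50 (x) x 48 (y) x 30 mm (z), 85 mm above the tip: grip it by its 50 mm ends (closing along x). As it is pushed down, the cleat shoves it towards the packers: give way to that, or help it with about 5 N, for a gripper that stays stiff sideways keeps the load off the row. Some 15 N down then presses the row to the fence with several newtons.
- square: Bystander: try square, aluminium stock 110 mm, steel blade 130 mm, lying beside the rack. Origin under the stock's centre.
- tape: Bystander: grey tape measure, 62 x 36 x 60 mm, beside the rack. Origin under its centre.
- pencil: Bystander: flat carpenter's pencil, 150 x 14 x 7 mm, beside the jig. Origin under its centre.
- mallet: Bystander: wooden mallet lying on the bench, 275 mm long, head 115 x 68 x 56 mm at the +x end. Origin under its handle, 120 mm from the head's centre.
- glue: Bystander: white glue bottle, 60 mm across, 190 mm tall. Origin under its centre.
- brush: Bystander: glue brush lying on the bench. Origin at its underside.
- clamp: Bystander: steel bar clamp with wooden handle, 300 mm long, lying on the bench. Origin under the bar's middle.
Mind the look-alikes: they are no part of the job. Leave any turquoise look-alike of the board_far alone.

How it is judged:
By the outcome, as a careful person would: the job done as asked, in the order asked, and still so for the second after the job is handed in, while the arm keeps its last pose, push and grip.
It also fails if it takes over 72 s, if anything falls off the work surface, if the arm or the gripper's body presses on something with over 40 N, if the wrist force passes 120 N, or if a joint passes its speed limit or range.

## Working session

There is one attempt and no reset: what is moved stays moved. The work goes in short steps, Python scripts to look and compute and a shell command to move; the robot and the scene stay as the last step left them, time stands still between calls to the robot, and variables do not carry over. Pictures are saved under pics/ and viewed, and the job is handed in when it is done.

```bash
ls; mkdir -p pics; python3 - <<'E'
from station import manip
import cv2
s=manip.read_state();print(s)
for n in("side","top"):
    d=manip.get_image(n);print(n,d["fovy"],d["cx"],d["cy"],d["pose"].round(3).tolist() if hasattr(d["pose"],'round') else d["pose"])
    cv2.imwrite(f"pics/{n}0.png",d["frame"][:,:,::-1])
print([k for k in d])
E
```

```text
pics
{'clock': 0.0, 'q': array([ 9.85586347e-01,  3.13448888e-01,  1.49843585e+00,  6.55402996e-06,
        1.33100086e+00, -2.23396424e-01]), 'dq': array([-0.0009781 ,  0.00128078,  0.00018338,  0.00222452, -0.00017593,
        0.00086261]), 'joint_torque': array([ 2.78772004e-04, -4.12274015e+01, -2.59736431e+01, -1.97020167e-04,
        4.20753640e-03,  2.02425178e-05]), 'tcp_pos': array([185.69757999, 490.78739163, 230.73611096]), 'ee_rot': array([-3.14033325e+00, -2.92648788e-04,  2.77977735e+00]), 'force': array([-0.31643597,  0.13690417, -0.41245203]), 'wrist_torque': array([-0.02888576,  0.01273532,  0.01266334]), 'gripper_width': 0.9981942550412725}
side 52.025124961866 323.7909518854219 197.77907373553523 [[0.969, -0.183, 0.166, 314.387], [-0.247, -0.746, 0.619, -820.058], [0.011, -0.641, -0.768, 1041.112], [0.0, 0.0, 0.0, 1.0]]
top 56.4406779535857 312.43507839701107 198.7794411401279 [[0.035, -0.974, 0.224, 258.033], [-0.999, -0.036, 0.002, -28.631], [0.006, -0.224, -0.975, 1188.678], [0.0, 0.0, 0.0, 1.0]]
['frame', 'fovy', 'cx', 'cy', 'pose']
```

View pics/side0.png

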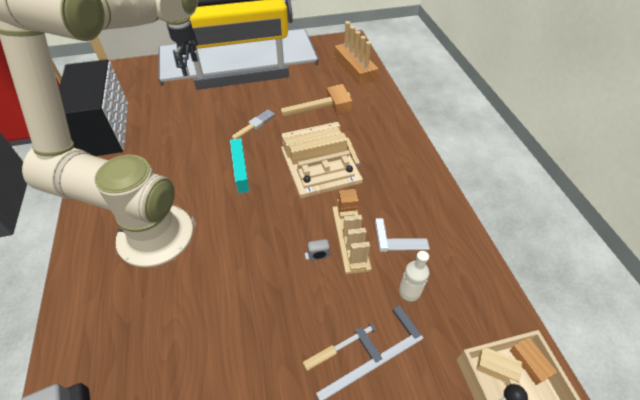

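View pics/top0.png

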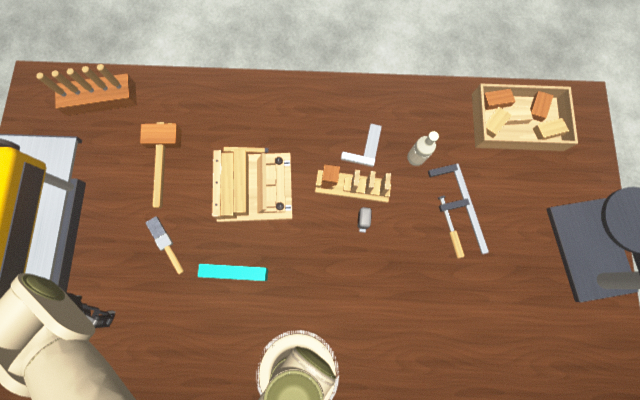

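The side view shows the jig at about (322,158), the rack at (352,240) with the orange wedge at (348,200), and the turquoise look-alike at (239,165). In the top view the jig is at (252,184), the rack at (353,184) and the wedge at (330,174). I'll crop closer.

```bash
python3 - <<'E'
import cv2
a=cv2.imread("pics/top0.png");b=cv2.imread("pics/side0.png")
cv2.imwrite("pics/c1.png",cv2.resize(a[135:235,205:305],None,fx=6,fy=6,interpolation=cv2.INTER_CUBIC))
cv2.imwrite("pics/c2.png",cv2.resize(a[145:225,305:405],None,fx=7,fy=7,interpolation=cv2.INTER_CUBIC))
cv2.imwrite("pics/c3.png",cv2.resize(b[115:205,270:370],None,fx=6,fy=6,interpolation=cv2.INTER_CUBIC))
cv2.imwrite("pics/c4.png",cv2.resize(b[180:280,300:400],None,fx=6,fy=6,interpolation=cv2.INTER_CUBIC))
E
```

```text
(no output)
```

View pics/c1.png

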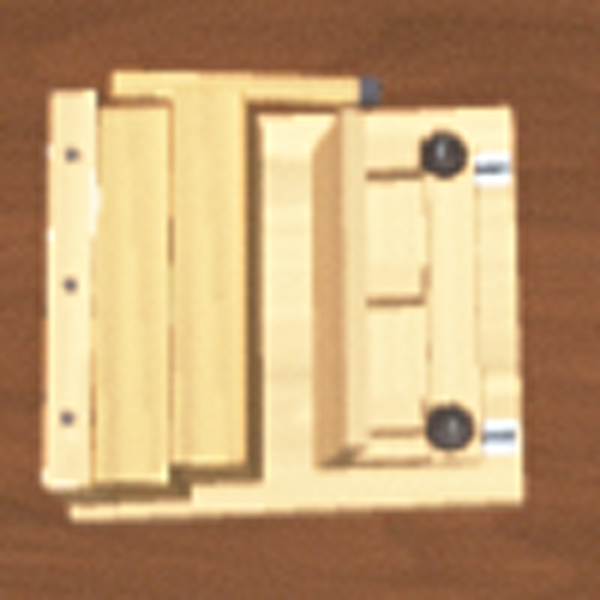

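View pics/c2.png

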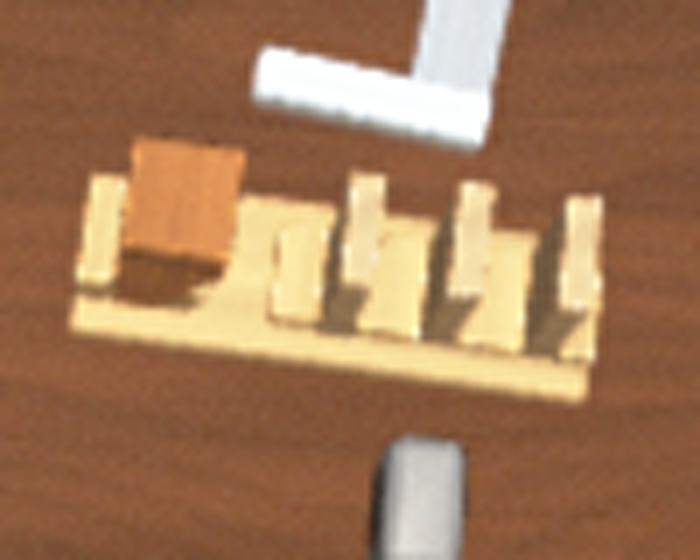

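View pics/c3.png

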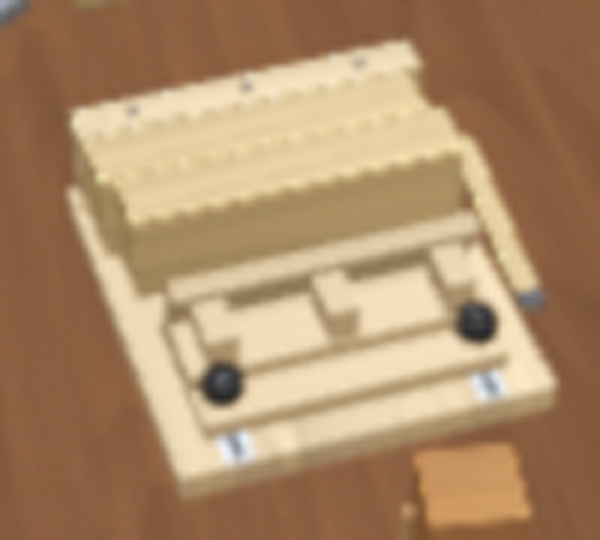

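View pics/c4.png

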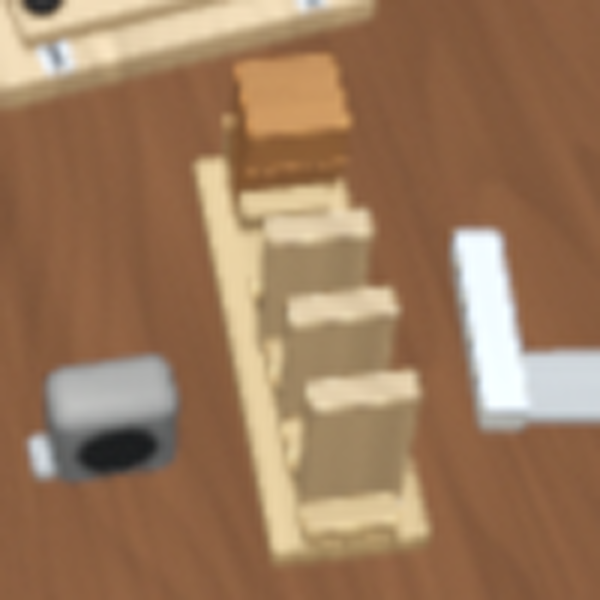

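```bash
cat > h.py <<'E'
import numpy as np, cv2, pickle
from station import manip
def cam(name):
    d=manip.get_image(name); d['f']=200/np.tan(np.radians(d['fovy'])/2); return d
def ray(d,u,v):
    r=np.array([(u-d['cx'])/d['f'],(v-d['cy'])/d['f'],1.]); P=np.array(d['pose']); return P[:3,3],P[:3,:3]@r
def onz(d,u,v,z):
    o,r=ray(d,u,v); return o+r*(z-o[2])/r[2]
def proj(d,p):
    P=np.array(d['pose']); c=P[:3,:3].T@(np.array(p)-P[:3,3]); return c[0]/c[2]*d['f']+d['cx'],c[1]/c[2]*d['f']+d['cy']
def crop(p,off,s): return ((p[0]+.5)/s-.5+off[0],(p[1]+.5)/s-.5+off[1])
E
python3 - <<'E'
from h import *
t=cam("top");s=cam("side")
np.set_printoptions(precision=1,suppress=True)
def T(n,p,z,off=(205,135),k=6): print(n,onz(t,*crop(p,off,k),z))
def S(n,p,z,off=(270,115),k=6): print(n,onz(s,*crop(p,off,k),z))
for p in [(50,90),(97,92),(42,490),(92,490)]:T("fence top T",p,81)
for p in [(70,115),(408,42),(420,68)]:S("fence S",p,81)
for p in [(246,467),(246,95),(172,465)]:T("near top T",p,81)
for p in [(132,220),(462,150)]:S("near top S",p,81)
for p in [(315,467),(313,190),(262,480),(262,115)]:T("base",p,18)
for p in [(345,110),(350,462),(362,110),(362,455)]:T("cleat top",p,81)
for p in [(170,292),(478,215)]:S("cleat top edge S",p,81)
for p in [(512,107),(522,505)]:T("jig corner",p,18)
for p in [(180,487),(553,385)]:S("jig corner S",p,18)
for p in [(443,155),(448,427)]:T("knob",p,52)
for p in [(222,380),(476,320)]:S("knob S",p,52)
o=(305,145)
for p in [(350,173),(385,173),(345,280),(380,282)]:T("pk a",p,107,o,7)
for p in [(460,183),(496,185),(448,293),(484,296)]:T("pk b",p,107,o,7)
for p in [(568,197),(602,198),(560,303),(596,308)]:T("pk c",p,107,o,7)
for p in [(133,138),(246,150),(122,248),(228,262)]:T("wedge top",p,112,o,7)
for p in [(70,330),(585,402)]:T("rack floor",p,12,o,7)
o=(300,180)
for p in [(265,218),(370,212),(270,243),(372,235)]:S("pk a S",p,107,o)
for p in [(287,297),(395,290),(293,323),(398,315)]:S("pk b S",p,107,o)
for p in [(306,383),(418,373),(312,410),(420,400)]:S("pk c S",p,107,o)
for p in [(235,63),(335,55),(243,133),(350,130)]:S("wedge S",p,112,o)
E
```

```text
fence top T [660.  291.8  81. ]
fence top T [659.8 267.1  81. ]
fence top T [447.9 275.6  81. ]
fence top T [448.8 250.5  81. ]
fence S [450.  271.9  81. ]
fence S [659.6 288.9  81. ]
fence S [660.1 264.2  81. ]
near top T [463.3 174.2  81. ]
near top T [661.  189.2  81. ]
near top T [463.  211.5  81. ]
near top S [467.7 176.9  81. ]
near top S [664.1 188.9  81. ]
base [476.3 149.1  18. ]
base [630.4 160.8  18. ]
base [468.3 176.7  18. ]
base [672.6 191.8  18. ]
cleat top [654.7 136.9  81. ]
cleat top [467.8 122.1  81. ]
cleat top [655. 128.  81.]
cleat top [471.6 116.3  81. ]
cleat top edge S [476.6 116.5  81. ]
cleat top edge S [657.6 134.9  81. ]
jig corner [682.4  54.2  18. ]
jig corner [459.9  38.   18. ]
jig corner S [461.6  31.3  18. ]
jig corner S [681.8  54.8  18. ]
knob [641.7  87.3  52. ]
knob [493.6  76.4  52. ]
knob S [495.   72.2  52. ]
knob S [642.8  82.9  52. ]
pk a [ 603.5 -150.8  107. ]
pk a [ 604. -166.  107.]
pk a [ 555.4 -149.1  107. ]
pk a [ 555.  -164.2  107. ]
pk b [ 600.7 -198.5  107. ]
pk b [ 600.4 -214.1  107. ]
pk b [ 551.2 -193.4  107. ]
pk b [ 550.4 -208.8  107. ]
pk c [ 596.1 -245.3  107. ]
pk c [ 596.2 -260.   107. ]
pk c [ 548.5 -241.4  107. ]
pk c [ 546.9 -256.9  107. ]
wedge top [614.2 -56.1 112. ]
wedge top [ 610.6 -105.1  112. ]
wedge top [564.7 -52.8 112. ]
wedge top [560.1 -98.4 112. ]
rack floor [552.7 -32.1  12. ]
rack floor [ 527.1 -271.3   12. ]
pk a S [ 555.7 -146.7  107. ]
pk a S [ 605.5 -155.3  107. ]
pk a S [ 553.9 -161.6  107. ]
pk a S [ 602.3 -168.7  107. ]
pk b S [ 552.8 -193.6  107. ]
pk b S [ 602.9 -201.8  107. ]
pk b S [ 551.4 -208.4  107. ]
pk b S [ 599.9 -215.7  107. ]
pk c S [ 547.7 -241.4  107. ]
pk c S [ 598.7 -248.5  107. ]
pk c S [ 546.1 -256.   107. ]
pk c S [ 595.  -262.6  107. ]
wedge S [566.8 -53.1 112. ]
wedge S [617. -60. 112.]
wedge S [558.4 -97.6 112. ]
wedge S [ 609.8 -108.3  112. ]
```

```bash
python3 -m inch '[0,0,0,7,100, 0,0,0,7,100, 0,0,0,7,100, 0,0,0,7,100, 0,0,0,7,100, 0,0,0,7,100, 0,0,0,7,100, 0,0,0,7,100, 0,0,0,7,100, 0,0,0,7,100]'
cat > go.py <<'E'
# usage: go.py x y z dir_deg : remaining shift in tool axes (cm), turn (deg)
import sys; from h import *
from scipy.spatial.transform import Rotation as Ro
s=manip.read_state(); p=s['tcp_pos']; R=Ro.from_euler('xyz',s['ee_rot']).as_matrix()
x,y,z,a=map(float,sys.argv[1:5])
d=R.T@(np.array([x,y,z])-p)/10
cur=np.degrees(np.arctan2(R[1,1],R[0,1])); t=(cur-a+90)%180-90
print('t',round(s['clock'],2),'tcp',p.round(1),'jawdir',cur.round(2),'tilt',np.degrees(R[:2,2]).round(2),'q6',s['q'][5].round(2),'w',round(s['gripper_width'],3),'F',s['force'].round(1))
print('tool shift cm',d.round(2),'turn deg',t.round(2))
E
python3 go.py 579.5 -157.8 160 -5.2
```

```text
clock: 1.03
tcp_pos: [185.2, 490.1, 229.1]
ee_rot: [-3.139, 0.004, 1.53]
force: [0.7, -0.6, -0.3]
gripper_width: 1.0
t 1.03 tcp [185.2 490.1 229.1] jawdir -2.34 tilt [-0.16 -0.24] q6 1.03 w 1.0 F [ 0.7 -0.6 -0.3]
tool shift cm [-63.1   42.06   7.07] turn deg 2.86
```

```bash
python3 -m inch '[-3.3,2.2,0,0,100, -3.3,2.2,0,0,100, -3.3,2.2,0,0,100, -3.3,2.2,0,0,100, -3.3,2.2,0,0,100, -3.3,2.2,0,0,100, -3.3,2.2,0,0,100, -3.3,2.2,0,0,100, -3.3,2.2,0,0,100, -3.3,2.2,0,0,100, -3.3,2.2,0,0,100, -3.3,2.2,0,0,100]'
python3 go.py 579.5 -157.8 160 -5.2
```

```text
clock: 2.03
tcp_pos: [434.3, 67.9, 228.7]
ee_rot: [-3.139, 0.004, 1.531]
force: [0.4, 0.4, -0.6]
gripper_width: 1.005
t 2.03 tcp [434.3  67.9 228.7] jawdir -2.29 tilt [-0.14 -0.2 ] q6 -0.07 w 1.005 F [ 0.4  0.4 -0.6]
tool shift cm [-21.94  15.42   6.92] turn deg 2.91
```

```bash
python3 -m inch '[-3.0,2.1,0,0,100, -3.0,2.1,0,0,100, -3.0,2.1,0,0,100, -3.0,2.1,0,0.5,100, -3.0,2.1,0,1,100, -3.0,2.1,0,1,100, -2.0,1.5,0,0.5,100, -1.5,1.0,0,0,100, 0,0,0,0,100]'
python3 go.py 579.5 -157.8 160 -5.2
```

```text
clock: 2.78
tcp_pos: [579.1, -175.4, 226.2]
ee_rot: [-3.138, 0.004, 1.467]
force: [-0.4, 0.5, -1.2]
gripper_width: 0.998
t 2.78 tcp [ 579.1 -175.4  226.2] jawdir -5.96 tilt [-0.25 -0.18] q6 -0.38 w 0.998 F [-0.4  0.5 -1.2]
tool shift cm [ 1.78 -0.12  6.62] turn deg -0.76
```

```bash
python3 -m inch '[0.8,-0.05,2.5,-0.5,100, 0.8,-0.05,2.5,-0.3,100, 0.2,0,1.3,0,100, 0,0,0,0,100]'
python3 go.py 579.5 -157.8 80 -5.2
```

```text
clock: 3.12
tcp_pos: [579.2, -156.9, 160.5]
ee_rot: [-3.138, 0.003, 1.479]
force: [0.3, 0.3, 0.3]
gripper_width: 1.002
t 3.12 tcp [ 579.2 -156.9  160.5] jawdir -5.24 tilt [-0.23 -0.17] q6 -0.36 w 1.002 F [0.3 0.3 0.3]
tool shift cm [-0.06  0.07  8.05] turn deg -0.04
```

```bash
python3 - <<'E'
from h import *
for n,(x,y),k in (("top",(290,130),6),("side",(290,170),6)):
    d=cam(n); cv2.imwrite(f"pics/{n}1.png",cv2.resize(d["frame"][y:y+95,x:x+120,::-1],None,fx=k,fy=k,interpolation=cv2.INTER_CUBIC))
E
```

```text
(no output)
```

View pics/side1.png

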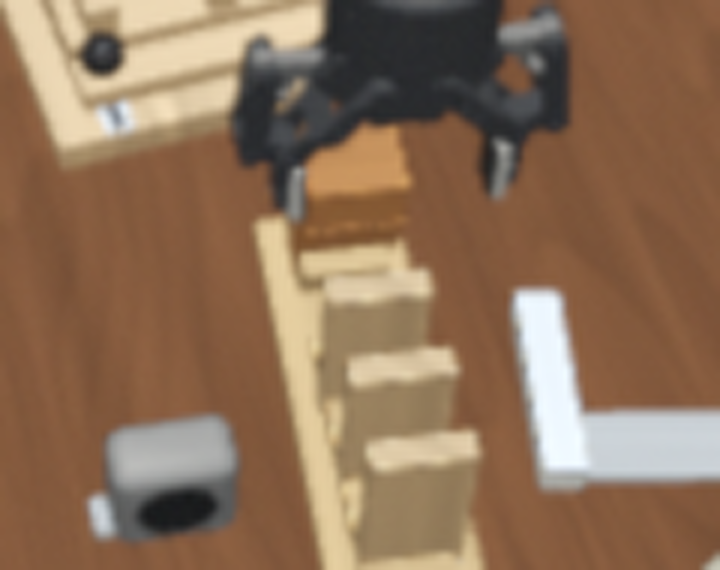

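View pics/top1.png

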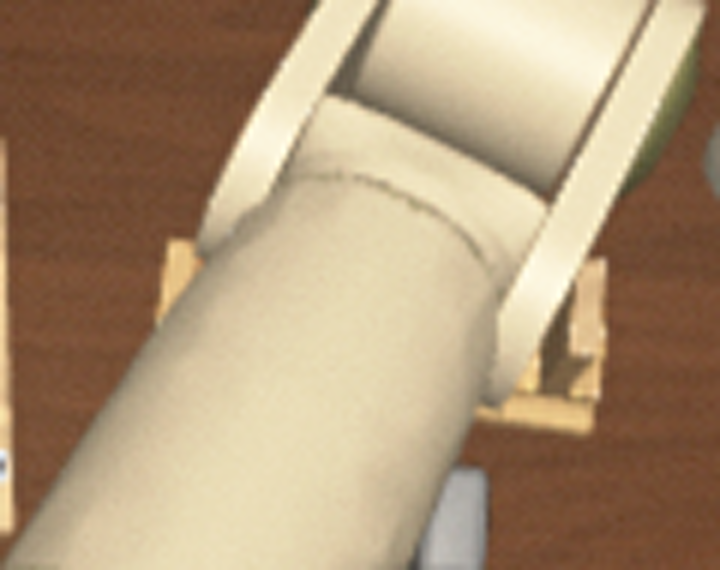

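Side crop 1 shows the open fingertips at (293,212) and (498,192), above and behind the first packer, whose top centre is at (378,287).

**Could be taken for the packers:** the three alike in the rack, at top-view pixels (357,177), (372,179) and (388,181). Also the offcuts in the box at (525,115), the loose light blocks of the rack, and the pencil by the jig. I choose (357,177), which stands upright in the bay nearest the jig.

**Could be taken for the wedge:** the orange block at (331,174) in the rack. Also the orange offcuts in the box at (500,98) and (543,105), and the mallet head at (158,133). I choose the one in the rack.

**Turquoise look-alike board:** at (232,272), left alone.

The crops c2 and c4 above confirm the packer and the wedge.

```bash
python3 - <<'E'
from h import *
s=cam("side")
for z in (168,173): print(z,[onz(s,*crop(p,(290,170),6),z).round(1) for p in((293,212),(498,192))])
E
python3 -m inch '[-0.05,0,2.0,0,100, -0.05,0.05,2.0,0,100, 0,0,2.0,0,100, 0,0,1.5,0,100, 0,0,0.5,0,100, 0,0,0,0,100]'
python3 go.py 579.5 -157.8 79 -5.2
```

```text
168 [array([ 536.2, -150.9,  168. ]), array([ 631., -162.,  168.])]
173 [array([ 535. , -154.7,  173. ]), array([ 629.2, -165.8,  173. ])]
clock: 3.77
tcp_pos: [585.7, -162.0, 91.5]
ee_rot: [3.123, 0.012, 1.479]
force: [0.3, -0.3, 0.1]
gripper_width: 0.998
t 3.77 tcp [ 585.7 -162.    91.5] jawdir -5.25 tilt [ 0.97 -0.78] q6 -0.37 w 0.998 F [ 0.3 -0.3  0.1]
tool shift cm [ 0.38 -0.68  1.23] turn deg -0.05
```

```bash
python3 -m inch '[0,0,0,0,100, 0,0,0,0,100]';python3 go.py 579.5 -157.8 79 -5.2; python3 -c "
from h import *
print(manip.read_state()['q'])"
```

```text
clock: 3.93
tcp_pos: [586.6, -162.5, 94.0]
ee_rot: [3.12, 0.013, 1.479]
force: [-0.2, 0.7, 0.5]
gripper_width: 0.999
t 3.93 tcp [ 586.6 -162.5   94. ] jawdir -5.26 tilt [ 1.15 -0.87] q6 -0.37 w 0.999 F [-0.2  0.7  0.5]
tool shift cm [ 0.42 -0.79  1.48] turn deg -0.06
[-0.46050337  0.61273346  1.41720453 -0.00526964  1.08698481 -0.36619807]
```

```bash
python3 -m inch '[0.2,-0.4,0,0,100, 0.2,-0.4,0,0,100,0,0,0,0,100,0,0,0,0,100]';python3 go.py 579.5 -157.8 79 -5.2; python3 -m inch '[0,0,0,0,100]';python3 go.py 579.5 -157.8 79 -5.2
```

```text
clock: 4.27
tcp_pos: [579.4, -157.8, 97.2]
ee_rot: [3.115, 0.015, 1.479]
force: [-0.3, 0.1, 0.6]
gripper_width: 1.006
t 4.27 tcp [ 579.4 -157.8   97.2] jawdir -5.25 tilt [ 1.42 -1.  ] q6 -0.36 w 1.006 F [-0.3  0.1  0.6]
tool shift cm [ 0.03 -0.04  1.82] turn deg -0.05
clock: 4.35
tcp_pos: [579.4, -157.7, 97.6]
ee_rot: [3.115, 0.015, 1.479]
force: [-0.0, 0.8, 0.7]
gripper_width: 0.997
t 4.35 tcp [ 579.4 -157.7   97.6] jawdir -5.24 tilt [ 1.44 -1.01] q6 -0.36 w 0.997 F [-0.   0.8  0.7]
tool shift cm [ 0.02 -0.04  1.86] turn deg -0.04
```

```bash
python3 -m inch '[0,0,0,0,100,0,0,0,0,100,0,0,0,0,100,0,0,0,0,100]';python3 go.py 579.5 -157.8 79 -5.2; python3 -c "
from h import *
s=manip.read_state();print(s['q'],s['dq'],s['joint_torque'],s['wrist_torque'])
d=cam('side');cv2.imwrite('pics/side2.png',cv2.resize(d['frame'][150:250,290:400,::-1],None,fx=6,fy=6,interpolation=cv2.INTER_CUBIC))"
```

```text
clock: 4.68
tcp_pos: [579.6, -157.8, 97.8]
ee_rot: [3.114, 0.015, 1.479]
force: [-0.2, 0.3, -0.3]
gripper_width: 1.001
t 4.68 tcp [ 579.6 -157.8   97.8] jawdir -5.24 tilt [ 1.47 -1.02] q6 -0.36 w 1.001 F [-0.2  0.3 -0.3]
tool shift cm [ 0.03 -0.06  1.88] turn deg -0.04
[-0.45864181  0.58939499  1.44669094 -0.00532879  1.07466255 -0.36448099] [ 0.00045649  0.0021149   0.00041407  0.00044628 -0.00108766 -0.00097204] [ 1.28348748e-02 -5.09406781e+01 -2.33848321e+01 -1.17037719e-02
 -8.52274639e-02  1.73298538e-06] [0.05809583 0.01757134 0.02866492]
```

View pics/side2.png

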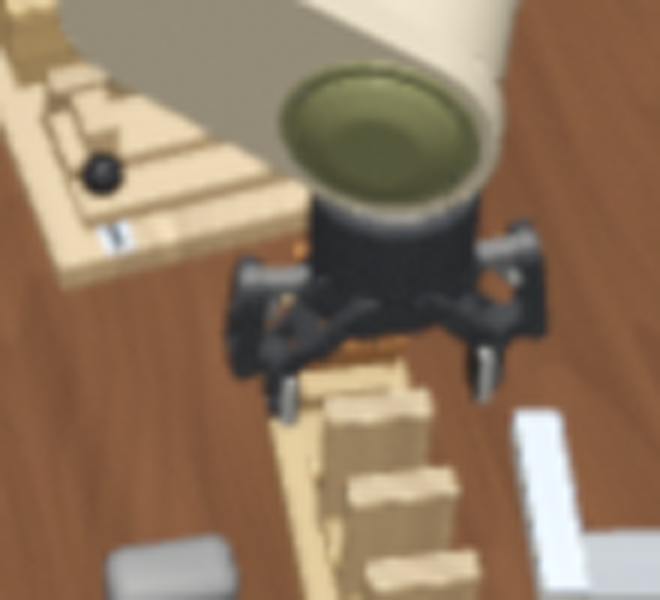

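The fingertips in the crop (287,415)/(485,390) straddle the packer, which is at x (325–430). The fast drop left a 1.8° tilt, so I'll try a quick move up to undo it and then go down slowly.

```bash
python3 -m inch '[0,0,-2,0,100,0,0,-2,0,100,0,0,-2,0,100,0,0,-1.5,0,100,0,0,0,0,100,0,0,0,0,100,0,0,0,0,100,0,0,0,0,100]';python3 go.py 579.5 -157.8 79 -5.2
```

```text
clock: 5.4
tcp_pos: [576.6, -156.1, 172.2]
ee_rot: [3.12, 0.013, 1.479]
force: [-0.2, -0.6, -0.9]
gripper_width: 0.997
t 5.4 tcp [ 576.6 -156.1  172.2] jawdir -5.26 tilt [ 1.17 -0.88] q6 -0.36 w 0.997 F [-0.2 -0.6 -0.9]
tool shift cm [-0.01  0.1   9.32] turn deg -0.06
```

```bash
python3 -m inch '[0,0,1,0,100,0,0,1,0,100,0,0,1,0,100,0,0,1,0,100,0,0,1,0,100,0,0,0.5,0,100,0,0,0,0,100]';python3 go.py 579.5 -157.8 79 -5.2
```

```text
clock: 5.98
tcp_pos: [575.5, -156.1, 105.9]
ee_rot: [3.128, 0.01, 1.479]
force: [0.1, 1.0, -0.2]
gripper_width: 1.006
t 5.98 tcp [ 575.5 -156.1  105.9] jawdir -5.28 tilt [ 0.71 -0.65] q6 -0.36 w 1.006 F [ 0.1  1.  -0.2]
tool shift cm [-0.11  0.37  2.7 ] turn deg -0.08
```

```bash
python3 -m inch '[-0.05,0.2,0.6,0,100,-0.05,0.15,0.6,0,100,0,0,0.6,0,100,0,0,0.3,0,100,0,0,0.2,0,100,0,0,0,0,100,0,0,0,0,100]';python3 go.py 579.5 -157.8 79 -5.2
```

```text
clock: 6.57
tcp_pos: [580.2, -158.1, 81.0]
ee_rot: [3.127, 0.011, 1.479]
force: [0.1, -0.2, 0.1]
gripper_width: 0.999
t 6.57 tcp [ 580.2 -158.1   81. ] jawdir -5.27 tilt [ 0.78 -0.69] q6 -0.36 w 0.999 F [ 0.1 -0.2  0.1]
tool shift cm [ 0.02 -0.07  0.19] turn deg -0.07
```

```bash
python3 -m inch '[0,-0.05,0.15,0,50,0,0,0,0,40,0,0,0,0,20,0,0,0,0,0,0,0,0,0,0,0,0,0,0,0,0,0,0,0,0,0,0,0,0,0]';python3 go.py 579.5 -157.8 79 -5.2
python3 -c "
from h import *
d=cam('side');cv2.imwrite('pics/side3.png',cv2.resize(d['frame'][150:250,290:400,::-1],None,fx=6,fy=6,interpolation=cv2.INTER_CUBIC))"
```

```text
clock: 7.23
tcp_pos: [580.1, -158.2, 80.6]
ee_rot: [3.125, 0.011, 1.479]
force: [0.9, -0.3, 0.8]
gripper_width: 0.569
t 7.23 tcp [ 580.1 -158.2   80.6] jawdir -5.27 tilt [ 0.89 -0.74] q6 -0.36 w 0.569 F [ 0.9 -0.3  0.8]
tool shift cm [ 0.04 -0.06  0.16] turn deg -0.07
```

View pics/side3.png

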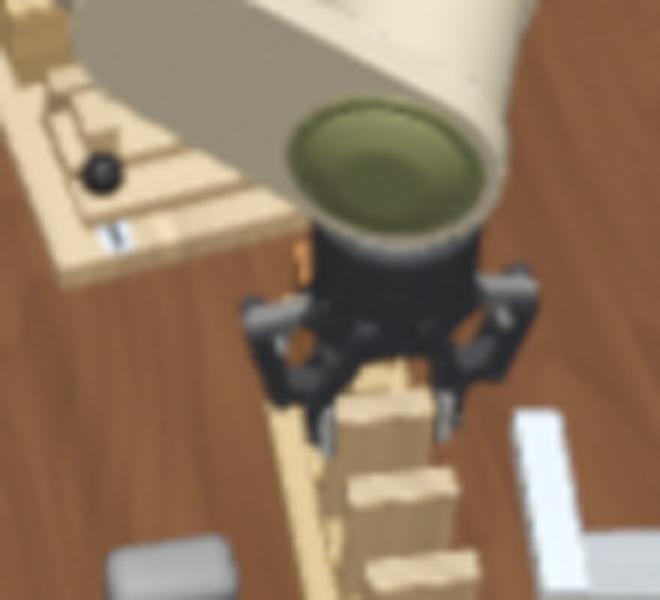

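Held: width 0.569 × 85 ≈ 48 mm. Now lift.

```bash
python3 -m inch '[0,0,-0.5,0,0,0,0,-1,0,0,0,0,-1,0,0,0,0,-1.5,0,0,0,0,-1.5,0,0,0,0,-1.5,0,0,0,0,-1.5,0,0,0,0,-1,0,0,0,0,-1,0,0,0,0,0,0,0]';python3 go.py 564.4 169.8 190 4.3
```

```text
clock: 8.12
tcp_pos: [578.6, -156.8, 198.5]
ee_rot: [3.12, 0.013, 1.479]
force: [0.5, 0.1, -0.6]
gripper_width: 0.572
t 8.12 tcp [ 578.6 -156.8  198.5] jawdir -5.26 tilt [ 1.14 -0.86] q6 -0.36 w 0.572 F [ 0.5  0.1 -0.6]
tool shift cm [32.4  -4.42  0.33] turn deg -9.56
```

```bash
python3 -m inch '[1,0,0,-2,0,2,0,0,-3,0,3,0,0,-3,0,3,0,0,-1.5,0,3,0,0,0,0,3,0,0,0,0,3,0,0,0,0,3,0,0,0,0,2,0,0,0,0,1,0,0,0,0,0,0,0,0,0]';python3 go.py 564.4 169.8 190 4.3
```

```text
clock: 9.03
tcp_pos: [560.1, 98.7, 186.7]
ee_rot: [3.136, 0.013, 1.67]
force: [-0.0, -0.4, -1.0]
gripper_width: 0.569
t 9.03 tcp [560.1  98.7 186.7] jawdir 5.69 tilt [ 0.39 -0.69] q6 -0.12 w 0.569 F [-0.  -0.4 -1. ]
tool shift cm [ 7.02  1.13 -0.41] turn deg 1.39
```

```bash
python3 -m inch '[1.5,0.2,0,0.4,0,1.8,0.3,0,0.5,0,1.5,0.2,0,0.4,0,1,0.2,0,0,0,0.5,0.1,0,0,0,0,0,0,0,0,0,0,0,0,0]';python3 go.py 564.4 169.8 190 4.3
```

```text
clock: 9.62
tcp_pos: [565.0, 160.1, 183.2]
ee_rot: [3.14, 0.014, 1.648]
force: [-0.3, -0.1, -0.7]
gripper_width: 0.574
t 9.62 tcp [565.  160.1 183.2] jawdir 4.4 tilt [ 0.13 -0.81] q6 0.01 w 0.574 F [-0.3 -0.1 -0.7]
tool shift cm [ 0.96  0.02 -0.69] turn deg 0.1
```

```bash
python3 - <<'E'
from h import *
for n,(x,y),k in (("top",(195,120),6),("side",(260,90),6)):
    d=cam(n); cv2.imwrite(f"pics/{n}4.png",cv2.resize(d["frame"][y:y+100,x:x+120,::-1],None,fx=k,fy=k,interpolation=cv2.INTER_CUBIC))
E
```

```text
(no output)
```

View pics/side4.png

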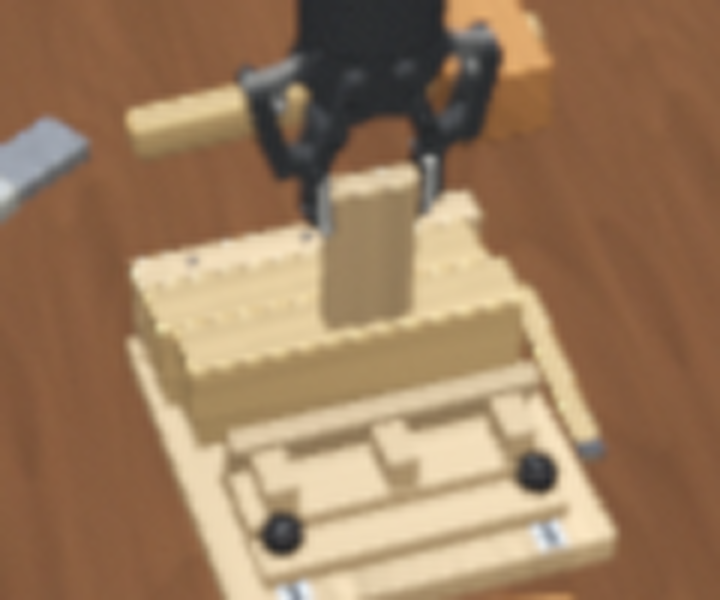

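View pics/top4.png

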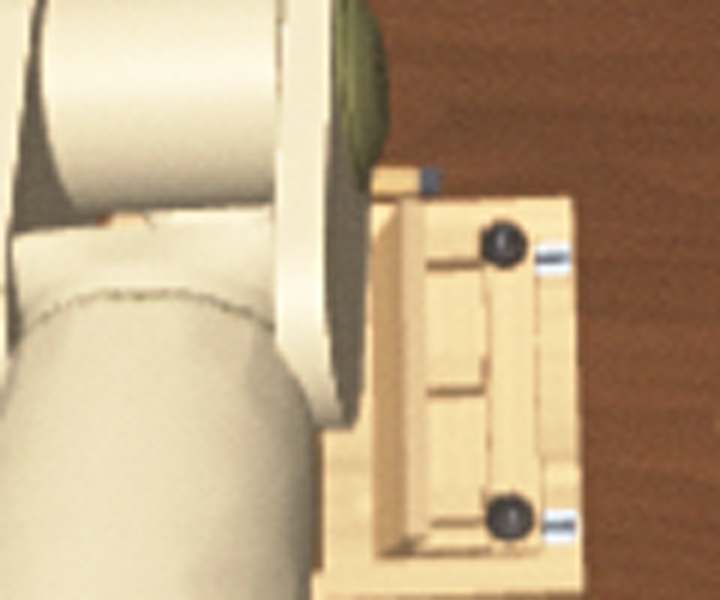

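```bash
python3 - <<'E'
from h import *
s=cam("side")
for z,pp in ((114.6,((323,326),(411,319))),(209.6,((330,196),(419,184)))): print(z,[onz(s,*crop(p,(260,90),6),z).round(1) for p in pp])
E
```

```text
114.6 [array([539.3, 159.1, 114.6]), array([587.8, 153.2, 114.6])]
209.6 [array([542.6, 154.1, 209.6]), array([590.1, 152.6, 209.6])]
```

```bash
python3 -m inch '[0.5,0,0,0,0,0.3,0,0,0,0,0,0,0,0,0,0,0,0,0,0]';python3 go.py 564.4 168.5 130 4.3
```

```text
clock: 10.1
tcp_pos: [564.4, 167.5, 183.5]
ee_rot: [3.14, 0.014, 1.645]
force: [0.4, -0.2, 0.1]
gripper_width: 0.574
t 10.1 tcp [564.4 167.5 183.5] jawdir 4.27 tilt [ 0.17 -0.8 ] q6 0.03 w 0.574 F [ 0.4 -0.2  0.1]
tool shift cm [ 0.18 -0.01  5.35] turn deg -0.03
```

```bash
python3 -m inch '[0.05,0,0.8,0,0,0.05,0,0.8,0,0,0,0,0.8,0,0,0,0,0.8,0,0,0,0,0.5,0,0,0,0,0.3,0,0,0,0,0,0,0]';python3 go.py 564.4 168.5 130 4.3
```

```text
clock: 10.68
tcp_pos: [563.7, 167.8, 137.8]
ee_rot: [-3.141, 0.014, 1.645]
force: [0.2, 0.2, -0.6]
gripper_width: 0.572
t 10.68 tcp [563.7 167.8 137.8] jawdir 4.28 tilt [ 0.02 -0.83] q6 0.03 w 0.572 F [ 0.2  0.2 -0.6]
tool shift cm [0.08 0.07 0.78] turn deg -0.02
```

```bash
python3 -m inch '[0.05,0.05,0.7,0,0,0.05,0,0.7,0,0,0,0,0.7,0,0,0,0,0.5,0,0,0,0,0.4,0,0,0,0,0.2,0,0,0,0,0,0,0]';python3 go.py 564.4 168.5 87 4.3
```

```text
clock: 11.27
tcp_pos: [564.4, 168.4, 102.3]
ee_rot: [-3.141, 0.014, 1.645]
force: [0.0, -0.3, -0.3]
gripper_width: 0.574
t 11.27 tcp [564.4 168.4 102.3] jawdir 4.27 tilt [ 0.04 -0.82] q6 0.03 w 0.574 F [ 0.  -0.3 -0.3]
tool shift cm [0.04 0.   1.53] turn deg -0.03
```

```bash
python3 -m inch '[0.05,0,0.5,0,0,0,0,0.5,0,0,0,0,0.2,0,0,0,0,0.2,0,0]';python3 go.py 564.4 168.5 87 4.3;python3 -m inch '[0,0,0.2,0,0,0,0,0.2,0,0]';python3 go.py 564.4 168.5 87 4.3
```

```text
clock: 11.6
tcp_pos: [564.8, 168.8, 87.8]
ee_rot: [3.14, 0.014, 1.645]
force: [-0.4, -0.4, -0.7]
gripper_width: 0.574
t 11.6 tcp [564.8 168.8  87.8] jawdir 4.28 tilt [ 0.14 -0.82] q6 0.03 w 0.574 F [-0.4 -0.4 -0.7]
tool shift cm [-0.02 -0.04  0.08] turn deg -0.02
clock: 11.77
tcp_pos: [565.0, 168.8, 86.4]
ee_rot: [3.14, 0.015, 1.646]
force: [-12.6, -2.2, 27.8]
gripper_width: 0.571
t 11.77 tcp [565.  168.8  86.4] jawdir 4.29 tilt [ 0.18 -0.82] q6 0.03 w 0.571 F [-12.6  -2.2  27.8]
tool shift cm [-0.03 -0.06 -0.06] turn deg -0.01
```

Landed on the base at TCP z 86.4, as predicted. Next I'll feel the gap width directly by nudging to the board and then to the cleat foot.

```bash
python3 -m inch '[0,0,-0.1,0,0,0,0,0,0,0]';python3 go.py 564.4 174.8 87 4.3; python3 -m inch '[0.2,0,0,0,0,0.2,0,0,0,0,0,0,0,0,0]';python3 go.py 564.4 174.8 87 4.3;python3 -m inch '[0.15,0,0,0,0,0,0,0,0,0]';python3 go.py 564.4 174.8 87 4.3
```

```text
clock: 11.93
tcp_pos: [565.3, 169.0, 88.7]
ee_rot: [3.138, 0.015, 1.646]
force: [0.1, -0.7, -0.9]
gripper_width: 0.574
t 11.93 tcp [565.3 169.   88.7] jawdir 4.3 tilt [ 0.27 -0.81] q6 0.03 w 0.574 F [ 0.1 -0.7 -0.9]
tool shift cm [ 0.59 -0.04  0.16] turn deg -0.0
clock: 12.18
tcp_pos: [565.0, 173.3, 88.2]
ee_rot: [3.138, 0.014, 1.646]
force: [0.2, 0.5, 0.1]
gripper_width: 0.573
t 12.18 tcp [565.  173.3  88.2] jawdir 4.28 tilt [ 0.27 -0.81] q6 0.04 w 0.573 F [0.2 0.5 0.1]
tool shift cm [ 0.16 -0.05  0.12] turn deg -0.02
clock: 12.35
tcp_pos: [564.8, 174.8, 87.7]
ee_rot: [3.138, 0.015, 1.646]
force: [0.5, -1.3, -0.9]
gripper_width: 0.573
t 12.35 tcp [564.8 174.8  87.7] jawdir 4.3 tilt [ 0.25 -0.84] q6 0.04 w 0.573 F [ 0.5 -1.3 -0.9]
tool shift cm [-0.   -0.04  0.07] turn deg 0.0
```

```bash
for i in 1 2; do python3 -m inch '[0.15,0,0,0,0,0,0,0,0,0]'|grep -E "tcp|force"; done; python3 go.py 564.4 174.8 87 4.3
```

```text
tcp_pos: [564.8, 175.2, 87.6]
force: [0.2, -1.3, -0.5]
tcp_pos: [564.8, 175.2, 87.6]
force: [-0.3, -1.5, -0.1]
t 12.68 tcp [564.8 175.2  87.6] jawdir 4.36 tilt [ 0.21 -1.18] q6 0.05 w 0.574 F [-0.3 -1.5 -0.1]
tool shift cm [-0.03 -0.05  0.06] turn deg 0.06
```

```bash
python3 -m inch '[0.3,0,0,0,0]'|grep -E "tcp|force|rot"; python3 -m inch '[0.4,0,0,0,0]'|grep -E "tcp|force|rot"; python3 go.py 564.4 174.8 87 4.3
```

```text
tcp_pos: [564.8, 176.3, 87.7]
ee_rot: [3.14, 0.025, 1.647]
force: [0.0, -10.4, 0.6]
tcp_pos: [564.7, 177.6, 87.7]
ee_rot: [3.141, 0.03, 1.648]
force: [-1.0, -15.0, 1.3]
t 12.85 tcp [564.7 177.6  87.7] jawdir 4.4 tilt [ 0.16 -1.72] q6 0.06 w 0.563 F [ -1.  -15.    1.3]
tool shift cm [-0.27 -0.05  0.08] turn deg 0.1
```

```bash
python3 -m inch '[-0.3,0,0,0,0,-0.3,0,0,0,0,-0.2,0,0,0,0,0,0,0,0,0]'|grep -E "tcp|force|rot"; for i in 1 2; do python3 -m inch '[-0.15,0,0,0,0,0,0,0,0,0]'|grep -E "tcp|force|rot"; done
```

```text
tcp_pos: [565.3, 169.5, 87.7]
ee_rot: [3.142, 0.029, 1.647]
force: [-0.7, 0.2, -0.8]
tcp_pos: [565.3, 168.4, 87.6]
ee_rot: [3.141, 0.028, 1.647]
force: [-0.6, -0.1, -0.4]
tcp_pos: [565.3, 167.2, 87.7]
ee_rot: [3.141, 0.028, 1.647]
force: [0.4, 0.0, -0.2]
```

```bash
for i in 1 2 3 4; do python3 -m inch '[-0.15,0,0,0,0,0,0,0,0,0]'|grep -E "tcp|force|rot"; done
```

```text
tcp_pos: [565.4, 166.4, 87.8]
ee_rot: [3.141, 0.026, 1.647]
force: [-0.9, 2.1, -0.1]
tcp_pos: [565.4, 165.6, 87.8]
ee_rot: [3.141, 0.025, 1.647]
force: [0.1, 2.4, -1.7]
tcp_pos: [565.4, 164.7, 88.0]
ee_rot: [3.141, 0.023, 1.647]
force: [0.1, 2.8, -0.3]
tcp_pos: [565.5, 163.8, 88.1]
ee_rot: [3.141, 0.022, 1.647]
force: [0.4, 3.6, 0.3]
```

Free play is about 8–9 mm by feel, against about 12 mm by camera. Both are well under 15 mm, so exactly one packer fits. I'll seat it against the board and release.

```bash
python3 -m inch '[0.4,0,0,0,0,0.4,0,0,0,0,0.2,0,0,0,0,0,0,0.1,0,0,0,0,0.1,0,0]';python3 go.py 564.4 174.8 87 4.3
```

```text
clock: 14.6
tcp_pos: [565.0, 172.8, 86.5]
ee_rot: [3.141, 0.026, 1.648]
force: [-5.3, 0.8, 13.6]
gripper_width: 0.573
t 14.6 tcp [565.  172.8  86.5] jawdir 4.4 tilt [ 0.18 -1.51] q6 0.05 w 0.573 F [-5.3  0.8 13.6]
tool shift cm [ 0.2  -0.04 -0.06] turn deg 0.1
```

```bash
python3 -m inch '[0.2,0,0,0,0,0.3,0,0,0,0]'|grep -E "tcp|force|rot"; python3 -m inch '[0,0,0.05,0,0]'|grep -E "tcp|force|rot"; python3 go.py 564.4 174.8 87 4.3; python3 -m inch '[0,0,0,0,100,0,0,0,0,100,0,0,0,0,100,0,0,0,0,100,0,0,0,0,100,0,0,0,0,100]'; python3 go.py 564.4 174.8 160 4.3
```

```text
tcp_pos: [564.9, 176.9, 86.8]
ee_rot: [3.14, 0.029, 1.648]
force: [-0.4, -15.4, 2.6]
tcp_pos: [565.0, 176.4, 86.5]
ee_rot: [3.14, 0.03, 1.648]
force: [-2.7, -1.8, 8.0]
t 14.85 tcp [565.  176.4  86.5] jawdir 4.43 tilt [ 0.22 -1.72] q6 0.06 w 0.574 F [-2.7 -1.8  8. ]
tool shift cm [-0.15 -0.07 -0.04] turn deg 0.13
clock: 15.35
tcp_pos: [564.9, 176.8, 85.8]
ee_rot: [3.14, 0.03, 1.648]
force: [-0.4, 0.6, -1.2]
gripper_width: 0.999
t 15.35 tcp [564.9 176.8  85.8] jawdir 4.42 tilt [ 0.2  -1.69] q6 0.06 w 0.999 F [-0.4  0.6 -1.2]
tool shift cm [-0.42 -0.06 -7.41] turn deg 0.12
```

```bash
python3 -m inch '[0,0,-0.5,0,100,0,0,-1,0,100,0,0,-1.5,0,100,0,0,-2,0,100,0,0,-2,0,100,0,0,-1.5,0,100,0,0,-1,0,100,0,0,0,0,100]'|grep tcp;  python3 -m inch '[-2,0,0,0,100,-3,0,0,0,100,-3,0,0,0,100,-3,0,0,0,100,-3,0,0,0,100,-3,0,0,0,100,-2,0,0,0,100,-1,0,0,0,100,0,0,0,0,100]'; python3 go.py 587 -79 190 -5.2
python3 - <<'E'
from h import *
for n,(x,y),k in (("top",(205,135),6),("side",(270,90),6)):
    d=cam(n); cv2.imwrite(f"pics/{n}5.png",cv2.resize(d["frame"][y:y+100,x:x+120,::-1],None,fx=k,fy=k,interpolation=cv2.INTER_CUBIC))
E
```

```text
tcp_pos: [564.5, 180.0, 190.4]
clock: 16.77
tcp_pos: [579.5, -26.3, 197.4]
ee_rot: [3.137, 0.028, 1.652]
force: [-0.5, -0.2, -0.9]
gripper_width: 1.003
t 16.77 tcp [579.5 -26.3 197.4] jawdir 4.64 tilt [ 0.41 -1.6 ] q6 -0.31 w 1.003 F [-0.5 -0.2 -0.9]
tool shift cm [-5.29  0.32  0.89] turn deg 9.84
```

View pics/side5.png

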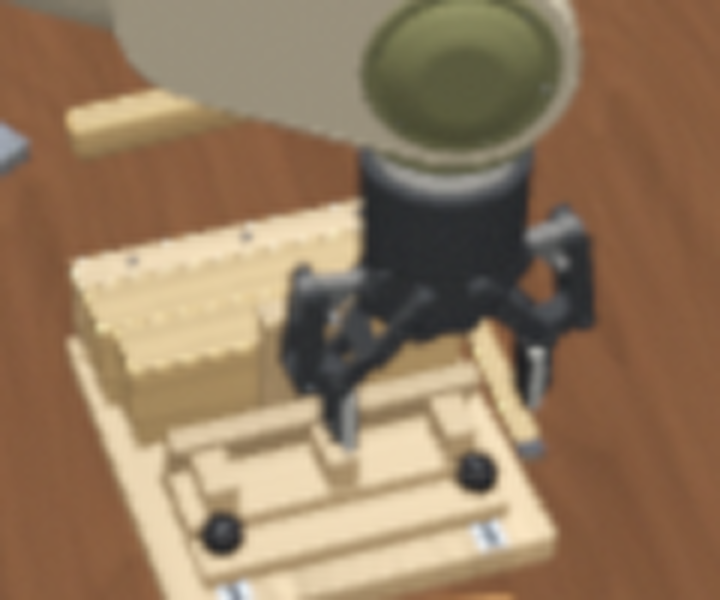

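View pics/top5.png

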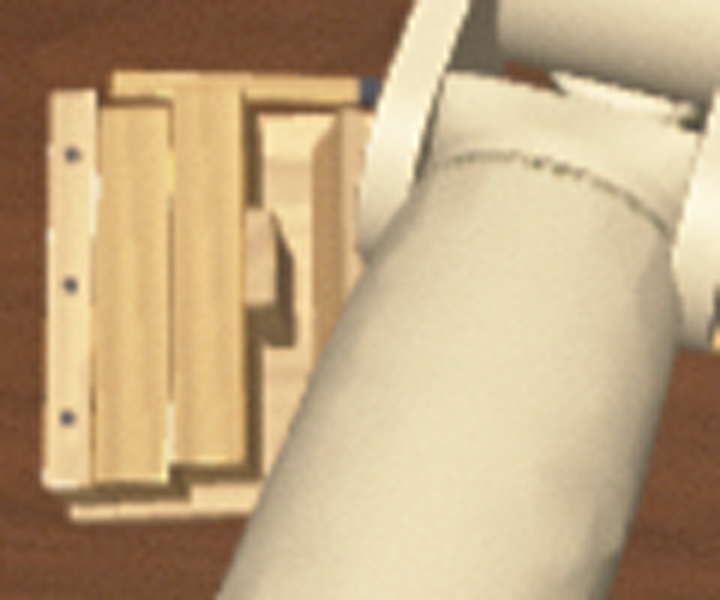

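The top crop shows the packer standing against the near board at (247–275, 210–305), with the cleat foot line at about x = 315.

```bash
python3 - <<'E'
from h import *
t=cam("top");np.set_printoptions(precision=1,suppress=True)
for p,z in [((247,210),113),((275,212),113),((246,305),113),((273,305),113),((314,260),18),((315,330),18),((295,345),18)]: print(p,onz(t,*crop(p,(205,135),6),z))
E
python3 -m inch '[-0.5,0,0,3,100,-1,0,0,3,100,-1.2,0.1,0,3,100,-1.2,0.1,0,0.8,100,-1,0.1,0,0,100,-0.5,0,0,0,100,0,0,0,0,100]';python3 go.py 587 -79 190 -5.2
```

```text
(247, 210) [588.5 177.8 113. ]
(275, 212) [587.9 163.6 113. ]
(246, 305) [539.2 174.5 113. ]
(273, 305) [539.7 161.1 113. ]
(314, 260) [590.6 157.5  18. ]
(315, 330) [551.5 154.2  18. ]
(295, 345) [542.7 164.4  18. ]
clock: 17.5
tcp_pos: [580.7, -71.1, 198.8]
ee_rot: [3.133, 0.025, 1.491]
force: [-0.1, 0.2, -1.0]
gripper_width: 1.0
t 17.5 tcp [580.7 -71.1 198.8] jawdir -4.57 tilt [ 0.39 -1.46] q6 -0.23 w 1.0 F [-0.1  0.2 -1. ]
tool shift cm [-0.71  0.68  0.9 ] turn deg 0.63
```

The camera now shows the packer face about 7 mm from the cleat foot and about 6 mm off the board. The wedge will shove it over, and about 12 mm is left in total, so no second packer goes in. Now the wedge.

```bash
python3 -m inch '[-0.4,0.35,0.5,0.3,100,-0.4,0.35,1,0.3,100,0,0,1,0,100,0,0,1,0,100,0,0,1,0,100,0,0,0.8,0,100,0,0,0.4,0,100,0,0,0,0,100,0,0,0,0,100]';python3 go.py 587.7 -79 80 -5.2
```

```text
clock: 18.25
tcp_pos: [587.1, -80.1, 133.5]
ee_rot: [3.137, 0.023, 1.483]
force: [0.7, 0.4, 0.1]
gripper_width: 0.999
t 18.25 tcp [587.1 -80.1 133.5] jawdir -5.03 tilt [ 0.15 -1.35] q6 -0.23 w 0.999 F [0.7 0.4 0.1]
tool shift cm [0.24 0.03 5.35] turn deg 0.17
```

```bash
python3 -m inch '[0.1,0,0.7,0,100,0.1,0,0.8,0.1,100,0.05,0,0.8,0,100,0,0,0.8,0,100,0,0,0.6,0,100,0,0,0.4,0,100,0,0,0.2,0,100,0,0,0,0,100,0,0,0,0,100]';python3 go.py 587.7 -79 80 -5.2
python3 -c "
from h import *
d=cam('side');cv2.imwrite('pics/side6.png',cv2.resize(d['frame'][130:230,290:400,::-1],None,fx=6,fy=6,interpolation=cv2.INTER_CUBIC))"
```

```text
clock: 19.0
tcp_pos: [587.8, -78.4, 86.5]
ee_rot: [3.135, 0.023, 1.481]
force: [-0.1, 0.0, 0.9]
gripper_width: 1.003
t 19.0 tcp [587.8 -78.4  86.5] jawdir -5.13 tilt [ 0.23 -1.37] q6 -0.22 w 1.003 F [-0.1  0.   0.9]
tool shift cm [-0.05 -0.01  0.65] turn deg 0.07
```

View pics/side6.png

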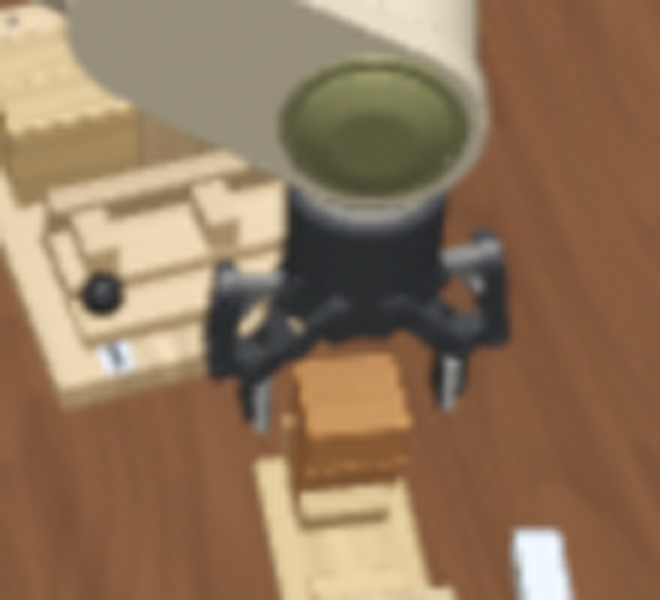

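The fingertips at (262,425) and (450,405) straddle the orange wedge head at (300–408, 355–475).

```bash
python3 -m inch '[0,0,0.4,0,100,0,0,0.3,0,60,0,0,0,0,40,0,0,0,0,0,0,0,0,0,0,0,0,0,0,0,0,0,0,0,0,0,0,0,0,0]';python3 go.py 587.7 -79 80 -5.2
python3 -m inch '[0,0,-0.5,0,0,0,0,-1,0,0,0,0,-1,0,0,0,0,-1.5,0,0,0,0,-1.5,0,0,0,0,-1.5,0,0,0,0,-1.5,0,0,0,0,-1,0,0,0,0,-0.5,0,0,0,0,0,0,0]';python3 go.py 564 142 205 4.3
```

```text
clock: 19.72
tcp_pos: [588.5, -78.7, 80.0]
ee_rot: [3.133, 0.024, 1.481]
force: [0.2, 0.3, -0.4]
gripper_width: 0.574
t 19.72 tcp [588.5 -78.7  80. ] jawdir -5.13 tilt [ 0.36 -1.4 ] q6 -0.22 w 0.574 F [ 0.2  0.3 -0.4]
tool shift cm [-0.04 -0.07 -0.  ] turn deg 0.07
clock: 20.55
tcp_pos: [587.7, -76.3, 192.4]
ee_rot: [3.129, 0.025, 1.481]
force: [0.2, 0.9, -0.7]
gripper_width: 0.579
t 20.55 tcp [587.7 -76.3 192.4] jawdir -5.12 tilt [ 0.58 -1.52] q6 -0.22 w 0.579 F [ 0.2  0.9 -0.7]
tool shift cm [21.49 -4.3  -1.86] turn deg -9.42
```

```bash
python3 -m inch '[1,-0.2,-0.3,-2,0,2,-0.3,-0.3,-3,0,2.5,-0.1,-0.2,-3,0,2.5,0,0,-1.4,0,2.5,0,0,0,0,2.5,0,0,0,0,2,0,0,0,0,1,0,0,0,0,0,0,0,0,0]';python3 go.py 567 133.5 200 4.3
```

```text
clock: 21.3
tcp_pos: [570.9, 95.0, 193.6]
ee_rot: [3.141, 0.025, 1.667]
force: [0.5, -0.2, -1.7]
gripper_width: 0.575
t 21.3 tcp [570.9  95.  193.6] jawdir 5.5 tilt [ 0.16 -1.4 ] q6 -0.12 w 0.575 F [ 0.5 -0.2 -1.7]
tool shift cm [ 3.85 -0.01 -0.74] turn deg 1.2
```

```bash
python3 -m inch '[0.8,0,-0.4,0.5,0,1,0,-0.3,0.5,0,1,0,0,0.2,0,0.5,0,0,0,0,0.2,0,0,0,0,0,0,0,0,0,0,0,0,0,0]';python3 go.py 567 133.5 200 4.3
python3 - <<'E'
from h import *
for n,(x,y),k in (("top",(195,120),6),("side",(260,90),6)):
    d=cam(n); cv2.imwrite(f"pics/{n}7.png",cv2.resize(d["frame"][y:y+100,x:x+120,::-1],None,fx=k,fy=k,interpolation=cv2.INTER_CUBIC))
E
```

```text
clock: 21.88
tcp_pos: [567.8, 129.9, 199.6]
ee_rot: [-3.141, 0.026, 1.643]
force: [-1.6, 0.3, -0.6]
gripper_width: 0.579
t 21.88 tcp [567.8 129.9 199.6] jawdir 4.16 tilt [ 0.06 -1.46] q6 -0.03 w 0.579 F [-1.6  0.3 -0.6]
tool shift cm [ 0.37 -0.06 -0.04] turn deg -0.14
```

View pics/side7.png

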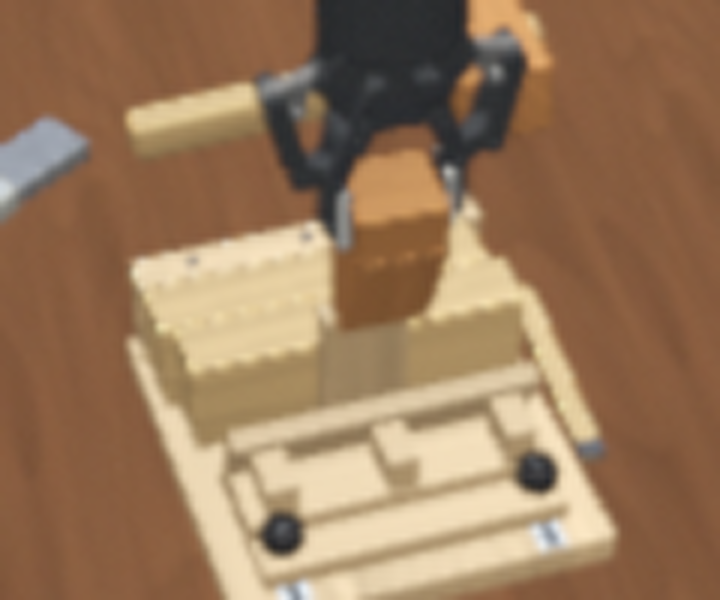

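```bash
python3 - <<'E'
from h import *
s=cam("side");np.set_printoptions(precision=1,suppress=True)
for p,z in [((340,328),131.6),((435,318),131.6),((353,226),231.6),((448,208),231.6),((350,185),231.6),((436,152),231.6),((322,310),113)]: print(p,onz(s,*crop(p,(260,90),6),z))
E
python3 -m inch '[0.2,0,0,0,0,0.15,0,0,0,0,0,0,0,0,0,0,0,0,0,0]';python3 go.py 567 133.5 160 4.3
```

```text
(340, 328) [543.7 137.5 131.6]
(435, 318) [595.7 133.  131.6]
(353, 226) [542.4 103.2 231.6]
(448, 208) [592.3 105.3 231.6]
(350, 185) [548.5 134.3 231.6]
(436, 152) [597.9 149.5 231.6]
(322, 310) [542.1 173.6 113. ]
clock: 22.37
tcp_pos: [567.7, 132.9, 199.5]
ee_rot: [-3.141, 0.026, 1.642]
force: [-0.1, 0.4, -1.4]
gripper_width: 0.575
t 22.37 tcp [567.7 132.9 199.5] jawdir 4.08 tilt [ 0.05 -1.46] q6 -0.02 w 0.575 F [-0.1  0.4 -1.4]
tool shift cm [ 0.17 -0.06  3.95] turn deg -0.22
```

```bash
python3 -m inch '[0.05,0,0.7,0,0,0.05,0,0.7,0,0,0.05,0,0.7,0,0,0,0,0.7,0,0,0,0,0.5,0,0,0,0,0.3,0,0,0,0,0,0,0,0,0,0,0,0]';python3 go.py 567 133.5 125 4.3
python3 - <<'E'
from h import *
for n,(x,y),k in (("top",(195,120),6),("side",(260,90),6)):
    d=cam(n); cv2.imwrite(f"pics/{n}8.png",cv2.resize(d["frame"][y:y+100,x:x+120,::-1],None,fx=k,fy=k,interpolation=cv2.INTER_CUBIC))
E
```

```text
clock: 23.03
tcp_pos: [566.9, 133.4, 158.1]
ee_rot: [-3.138, 0.025, 1.642]
force: [0.3, -0.4, -1.5]
gripper_width: 0.575
t 23.03 tcp [566.9 133.4 158.1] jawdir 4.08 tilt [-0.1  -1.47] q6 -0.02 w 0.575 F [ 0.3 -0.4 -1.5]
tool shift cm [0.1  0.02 3.31] turn deg -0.22
```

View pics/side8.png

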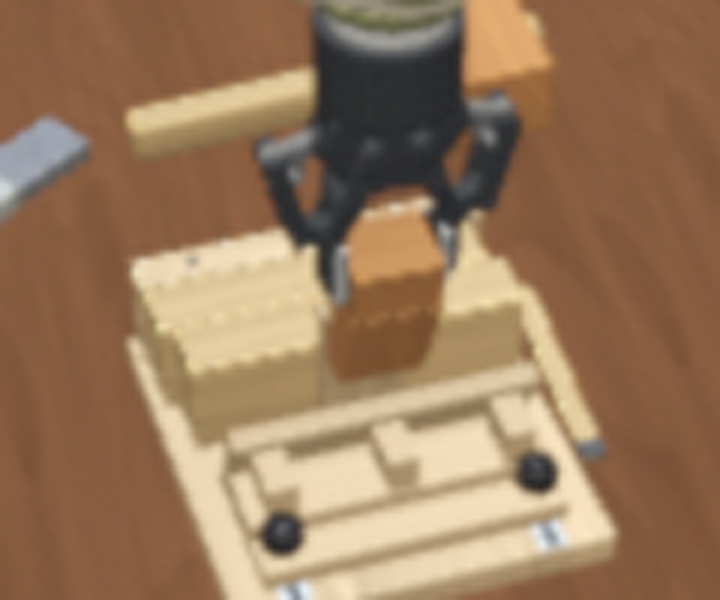

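The wedge is entering between the packer and the cleat, with its tip at (330–430, 375), free of contact. Continuing down.

```bash
python3 -m inch '[0.05,0,0.6,0,0,0,0,0.6,0,0,0,0,0.5,0,0,0,0,0.3,0,0,0,0,0,0,0]';python3 go.py 567 133.5 125 4.3;python3 -m inch '[0,0,0.4,0,0,0,0,0.3,0,0,0,0,0,0,0]';python3 go.py 567 133.5 125 4.3
```

```text
clock: 23.55
tcp_pos: [567.3, 133.4, 137.0]
ee_rot: [-3.14, 0.026, 1.642]
force: [-0.3, 0.0, -1.3]
gripper_width: 0.579
t 23.55 tcp [567.3 133.4 137. ] jawdir 4.08 tilt [ 0.02 -1.46] q6 -0.02 w 0.579 F [-0.3  0.  -1.3]
tool shift cm [ 0.04 -0.03  1.2 ] turn deg -0.22
clock: 23.8
tcp_pos: [567.6, 134.3, 130.0]
ee_rot: [3.141, 0.023, 1.642]
force: [0.2, 1.3, -1.1]
gripper_width: 0.577
t 23.8 tcp [567.6 134.3 130. ] jawdir 4.09 tilt [ 0.1  -1.33] q6 -0.02 w 0.577 F [ 0.2  1.3 -1.1]
tool shift cm [-0.06 -0.07  0.5 ] turn deg -0.21
```

```bash
for i in 1 2 3; do python3 -m inch '[0.2,0,0.4,0,0,0.15,0,0.3,0,0]'|grep -E "tcp|force|rot"; done; python3 go.py 567 133.5 125 4.3
```

```text
tcp_pos: [567.7, 137.5, 122.9]
ee_rot: [3.14, 0.024, 1.642]
force: [0.0, 0.2, -0.9]
tcp_pos: [567.3, 140.8, 114.8]
ee_rot: [3.141, 0.025, 1.642]
force: [-0.0, 0.1, -0.4]
tcp_pos: [567.2, 144.0, 107.2]
ee_rot: [3.141, 0.026, 1.643]
force: [-3.6, -4.1, 16.3]
t 24.3 tcp [567.2 144.  107.2] jawdir 4.12 tilt [ 0.16 -1.49] q6 0.0 w 0.578 F [-3.6 -4.1 16.3]
tool shift cm [-1.1  -0.1  -1.76] turn deg -0.18
```

```bash
for i in 1 2 3 4; do python3 -m inch '[0.15,0,0.2,0,0]'|grep -E "tcp|force|rot"; done; python3 go.py 567 133.5 125 4.3
python3 - <<'E'
from h import *
for n,(x,y),k in (("top",(195,120),6),("side",(260,90),6)):
    d=cam(n); cv2.imwrite(f"pics/{n}9.png",cv2.resize(d["frame"][y:y+100,x:x+120,::-1],None,fx=k,fy=k,interpolation=cv2.INTER_CUBIC))
E
```

```text
tcp_pos: [567.6, 144.4, 106.5]
ee_rot: [3.14, 0.03, 1.645]
force: [-8.5, -13.8, 24.7]
tcp_pos: [567.7, 144.4, 106.4]
ee_rot: [3.139, 0.034, 1.648]
force: [-8.7, -10.6, 19.1]
tcp_pos: [567.9, 144.4, 106.2]
ee_rot: [3.139, 0.038, 1.65]
force: [-7.8, -9.2, 16.0]
tcp_pos: [568.0, 144.4, 106.1]
ee_rot: [3.138, 0.042, 1.651]
force: [-6.6, -8.9, 16.2]
t 24.63 tcp [568.  144.4 106.1] jawdir 4.62 tilt [ 0.39 -2.37] q6 0.01 w 0.577 F [-6.6 -8.9 16.2]
tool shift cm [-1.15 -0.18 -1.84] turn deg 0.32
```

View pics/side9.png

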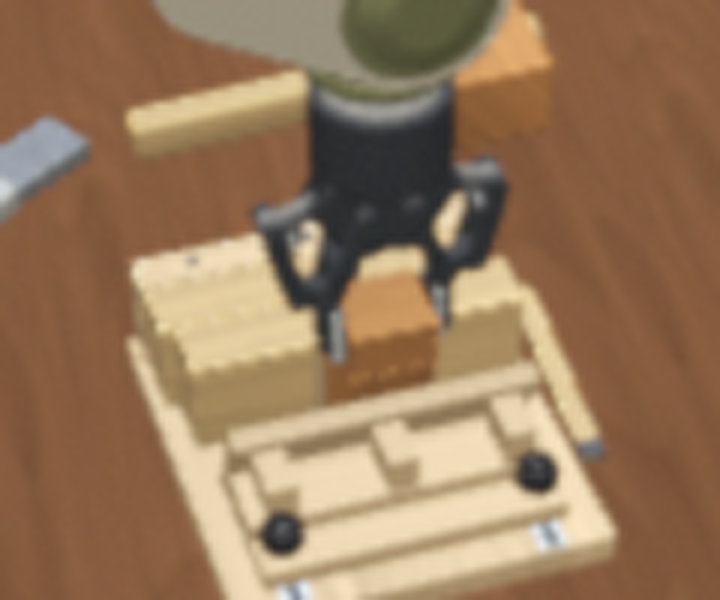

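The wedge stopped at TCP z 106.2. That puts its tip about 20 mm above the base, so about 12 mm is left, matching the camera gap of 27. I'll check the top view and whether the force persists.

View pics/top9.png

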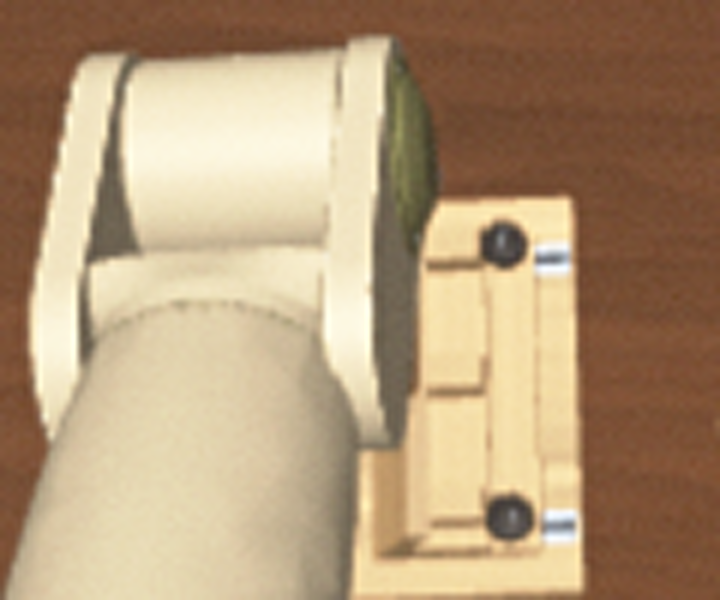

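```bash
python3 -m inch '[0.05,0,0.2,0,0]'|grep -E "tcp|force|rot"; python3 - <<'E'
from h import *
for i in range(4):
    for _ in range(5): cam("side")
    s=manip.read_state(); print(s['clock'],s['tcp_pos'].round(2),s['force'].round(1),s['ee_rot'].round(4),s['wrist_torque'].round(2))
E
```

```text
tcp_pos: [568.1, 144.3, 106.0]
ee_rot: [3.137, 0.043, 1.652]
force: [-7.0, -1.6, 15.6]
25.0667 [568.12 144.34 106.  ] [-7.5 -4.  15.5] [3.1373 0.0432 1.6527] [-0.45  1.41  0.64]
25.3167 [568.14 144.31 105.97] [-6.3 -5.2 16.5] [3.1373 0.0432 1.6527] [-0.5   1.43  0.62]
25.5667 [568.12 144.34 105.98] [-7.3 -4.7 16. ] [3.1373 0.0432 1.6527] [-0.45  1.48  0.54]
25.8167 [568.12 144.33 105.96] [-6.5 -4.8 15.5] [3.1374 0.0432 1.6527] [-0.44  1.43  0.6 ]
```

```bash
python3 -m inch '[0.1,-0.08,0.4,0,0]'|grep -E "tcp|force|rot";python3 -m inch '[0.08,-0.05,0.25,0,0]'|grep -E "tcp|force|rot"; python3 - <<'E'
from h import *
for i in range(3):
    for _ in range(4): d=cam("side")
    s=manip.read_state(); print(s['clock'],s['tcp_pos'].round(2),s['force'].round(1),s['ee_rot'].round(4),round(s['gripper_width'],3))
cv2.imwrite("pics/side10.png",cv2.resize(d["frame"][90:290,230:430,::-1],None,fx=3,fy=3,interpolation=cv2.INTER_CUBIC))
E
```

```text
tcp_pos: [568.4, 144.4, 105.3]
ee_rot: [3.134, 0.045, 1.654]
force: [-10.1, -6.9, 42.1]
tcp_pos: [568.4, 144.4, 105.4]
ee_rot: [3.132, 0.047, 1.654]
force: [-6.3, -5.4, 16.0]
26.1833 [568.36 144.42 105.36] [-6.3 -6.1 19.9] [3.1319 0.0467 1.6535] 0.574
26.3833 [568.34 144.43 105.33] [-7.2 -6.  20.9] [3.132  0.0467 1.6536] 0.58
26.5833 [568.34 144.41 105.34] [-6.3 -5.4 19.9] [3.132  0.0467 1.6535] 0.576
```

View pics/side10.png

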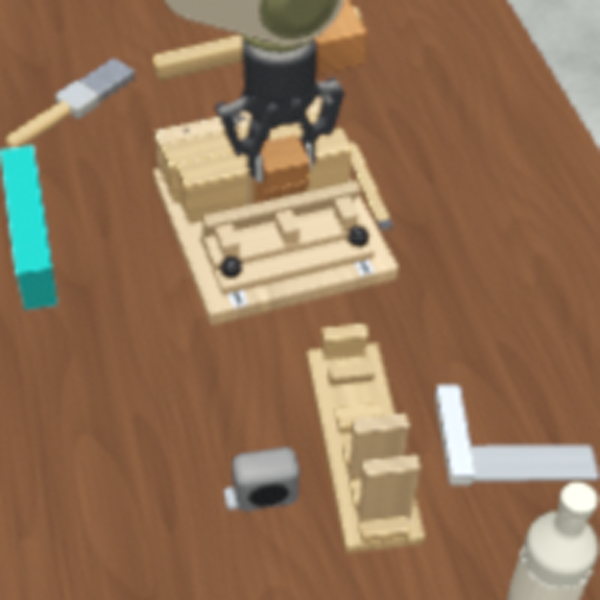

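The wedge is home and tight, with about 20 N down and 6 N towards the packers holding steady. Bystanders and the two spare packers are untouched.

```bash
python3 -c "
from station import manip
print(manip.finish_job()); s=manip.read_state(); print(s['clock'],s['tcp_pos'],s['force'])"
```

```text
the job is handed in; nothing more can be done
None
the job is handed in; nothing more can be done
```

I put one packer in the gap at the middle of the boards, drove the wedge in thin end down until it stopped, and handed the job in at about 27 s. The arm was still gripping and pressing the wedge.

**Gap:** the camera gave about 27 mm at the foot, which leaves about 12 mm beside one packer, so a second (15 mm) would not go down. I didn't try a second packer in the gap.

**Tightness:** the wedge stopped with its tip about 20 mm above the base, which fits that 12 mm. Pushing up to 42 N moved it less than 1 mm. In my last readings the push held steady for 0.4 s at about 20 N down and 5–6 N towards the packers, with the gripper still closed on the wedge.

**Bench:** the last side picture shows no visible change in the other things in view. It did not take in the clamp and the whole mallet, but the arm did not work near them.

**What disagreed or stayed unsettled:**
- Feeling the gap by nudging the packer gave only 8–9 mm of play, because it tilted in the grip. Both figures still mean one packer.
- After I released the packer, the camera put it about 6 mm off the near board. The wedge pushed it over.
- At the end the gripper was tilted about 2.7° and pulling about 6 N sideways along the jig. Neither moved the row.
- The arm and wedge hid the packer in the last pictures, so its being flush with the board is inferred from where the wedge stopped, not seen.

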